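# Weigh a mail item on the letter balance

## Task

One of the three office items lies on the left pan of the letter balance. Take the steel weights that together match it from the wooden rack, sliding each one forward from under the rack's rear lip before lifting it, and set them gently and flat on the empty right pan until the beam stands level. Use only weights in the right pan, leave the item on its pan, disturb nothing else, and leave no weight lying elsewhere at the balance.

Things in the scene. Friction and masses are not known exactly. Their poses are not given: they have to be found in the camera images.
- balance_mid (a point): Underside centre of the fixed grey two-pan letter balance (foot 110 x 340 x 20 mm, central pillar with pointer 125 mm high, 46 mm wide in y). Its y axis runs along the beam to the left, loaded pan; its x axis points away from the robot. Place and yaw vary.
- beam (a joint): Beam tilt, rad: 0 = left (loaded) pan down on its stop, as it starts; 0.12 = level; 0.24 = right pan down on its stop. Equal arms of 140 mm; damped, settles in about 2 s. A weak spring centres it: 3 g of difference leaves it about 0.014 rad off level; a wrong choice of weights (50 g or more off) leaves it at a stop.
- weight_floor (a point): Middle of the floor of the right, empty pan (for weights). Dark steel, inside 124 x 134 mm (x, y), rim 6 mm high; stays horizontal, axes as the balance. Floor 93 mm above the desk at the start, 77 when level, 60 fully down. Weights act equally anywhere in the pan; two fit side by side, long sides along x, centred at y = +36 and -36 mm.
- load_floor (a point): Middle of the floor of the left pan (same size), which carries the item to be weighed; about 60 mm above the desk at the start.
- rack: Fixed low wooden weight rack, 136 mm deep (x), 262 wide (y). Origin on the desk; x points to the rear. Three bays at y = +85, 0 and -85 mm, open to the front (-x, towards the robot), 54 mm wide between 6 mm high dividers; bay floor 6 mm above the desk, x = -75 to +55 mm. Place and yaw vary, and which weight is in which bay.
- rack_lip (a point): Middle of the front edge of the rack's rear lip, on its underside (x = +27 mm of the rack, 15 mm above the desk, 9 mm above the bay floor; lip 4 mm thick). It overhangs the tails of all three weights by up to 26 mm, so a weight must be slid 30 mm or more forward (rack -x) before it can be lifted.
- weight_50: The lowest weight, 50 g: plain steel, a flat foot plate 84 x 44 x 6 mm with an upright grip block 26 mm wide (y), 32 mm long (x) and 22 mm high on its front half. Origin: centre of the plate's underside; x points along the bare tail. Block centre: x = -18 mm, y = 0, z = 6 to 28 mm.
- weight_100: The middle weight, 100 g: plain steel, a flat foot plate 84 x 44 x 6 mm with an upright grip block 26 mm wide (y), 32 mm long (x) and 36 mm high on its front half. Origin: centre of the plate's underside; x points along the bare tail. Block centre: x = -18 mm, y = 0, z = 6 to 42 mm.
- weight_200: The tallest weight, 200 g: plain steel, a flat foot plate 84 x 44 x 6 mm with an upright grip block 26 mm wide (y), 32 mm long (x) and 56 mm high on its front half. Origin: centre of the plate's underside; x points along the bare tail. Block centre: x = -18 mm, y = 0, z = 6 to 62 mm.
- note_block: Square note block, 77 x 77 x 22 mm, with a plain cover. It weighs 150 g. Origin at the centre of its underside. It is either the thing on the loaded pan of the balance or waits on one of two maroon boxes, far left and far right (changes from start to start).
- stamp_tin: Flat dark stamp-pad tin, 76 x 118 x 18 mm. It weighs 250 g. Origin at the centre of its underside. It is either the thing on the loaded pan of the balance or waits on one of two maroon boxes, far left and far right (changes from start to start).
- staple_box: Small full carton of staples, 40 x 78 x 30 mm. It weighs 300 g. Origin at the centre of its underside. It is either the thing on the loaded pan of the balance or waits on one of two maroon boxes, far left and far right (changes from start to start).
- tape_roll: Roll of tape, 92 mm across, 48 mm high, lying flat behind the rack; a loose bystander. Origin: centre of its underside.
- stapler: Stapler, 139 x 34 x 52 mm, left of the rack; a loose bystander. Origin: centre of its underside.
Mind the look-alikes: they are no part of the job. What is shaped like the weight_100 but orange or yellow is not meant. Leave any green look-alike of the weight_200 alone.

How it is judged:
By the outcome, as a careful person would: the job done as asked, in the order asked, and still so for the second after the job is handed in, with the robot touching nothing.
It also fails if it takes over 64 s, if anything falls off the work surface, if the arm or the gripper's body presses on something with over 40 N, if the wrist force passes 120 N, or if a joint passes its speed limit or range.

## Robot

A 6-joint arm with a two-finger parallel gripper is mounted at the origin on a cart in front of the work surface, level with it; the furniture and walls round the work are solid. World frame = base frame: x ahead of the robot, y to its left, z up, the work surface at z = 0. Lengths are in m, angles in degrees, forces in N, time in s.
With the tool pointing down it reaches from about 0.375 to 0.9 m from the base axis. Payload 3.1 kg.
Tool frame: the origin (TCP) lies at the very end of the fingers, on their centre line; the grasp point (between the pads) lies 19 mm behind it; z points along the fingers, y is the line along which they close (so a half turn about z gives the same grasp; the last joint's range is limited). The gripper opens to 87 mm and grips with 3 to 60 N. Pads are 19 mm wide; open, the fingers measure 117 mm over their backs; the gripper's body (75 mm by 190 mm) begins 51 mm behind the grasp point.
Start: joints at [-75.086, 30.224, 82.088, -0, 67.689, -10.227], TCP at [0.266, -0.566, 0.223] pointing down, gripper open.
Joint ranges: [-176.69, 176.69], [-43.24, 126.21], [12.49, 139.97], [-82, 262], [0, 151.66], [-163.58, 163.58]. Speed limits (degrees/s): [159.86, 159.86, 180, 180, 180, 180].

## Interface

Orientations are given as a 3x3 rotation matrix whose columns are the frame's x, y, z axes.
In Python, from rig import bot, imaging gives the robot as it stands.
- The arm moves only by the tool drive_tool, never from a script. Its argument "deltas" is text: rows parted by semicolons, each of 5 numbers parted by spaces: the finger opening in mm, from 0 to 87, then the shift along the world's x, y, z in mm, then the turn about the world's z in rad. In form: jaw dx dy dz twist; .... A call has 1 to 12 rows; each row is the pose to reach, as a shift and turn from the pose commanded when the call began; what a row does not reach only later rows make up. A row lasts 1/10 s, in which the tool goes at most 50 mm and 8.59 degrees, less where a joint would pass 70% of its speed; a pose out of reach is approached as far as the arm can. A call with a gripper value outside its range is refused whole. The fingers move at their own pace and stop on an object; the grip force is fixed at half the most. Time passes only in rows, so rows that repeat a pose let the fingers close. It gives the time, the measured TCP pose, the force, the opening and the grip force at its end, in the units of the state.
- bot.read_state(): the state, without advancing time (a new reading comes with each control period).
- imaging.capture(name): name is "side" or "top" or "wrist"; returns the picture (420x560x3 uint8, red, green, blue); there is no depth.
- imaging.camera_model(name): a dict with "fx", "fy", "cx", "cy" (pixels), "dist" ([k1, k2, p1, p2, k3] as OpenCV has them; the pictures are not rectified), "T" (4x4, takes a point from camera to world coordinates). Camera axes: x right, y down, z forward; pixel columns grow to the right and rows downward; lengths in m; the calibration is good to about 2 mm. A picture is of the moment at which its call begins: read the wrist's pose just before it. camera_model takes no time and is no camera call; for the wrist camera it gives the pose at the moment of the call.
- bot.hand_in(): hands the job in; it is judged then, once.
The state is a dict: "time_s": time; "joint_positions": joint angles; "qvel": joint speeds; "tau": joint torques, N m; "position": TCP position; "tcp_rot": TCP orientation; "force": force on the tool from outside, world axes, zero at the start; "moment": the same for the moment, N m; "opening": opening from 0.0 (shut) to 1.0 (fully open); "grasp_force": force on a finger pad.
Only numpy, scipy, OpenCV 4.12 (cv2) and the standard library are available. Lean on these libraries where they do the work, as an engineer would, in place of code of your own. Each camera call takes 0.05 s, during which the arm holds its last target. There are 200 camera calls.

## Working session

There is one attempt and no reset: what is moved stays moved. The work goes in short steps, Python scripts to look and compute and a tool call to move; the robot and the scene stay as the last step left them, time stands still between calls to the robot, and variables do not carry over. Pictures are saved under pics/ and viewed, at most 10 in all, crops included, and the job is handed in when it is done.

Besides the shell and the picture viewer there is one more tool, called after "Emit:" as name(argument=value, ...), one argument or row to a line, values as JSON. drive_tool: Moves the arm, as the interface text tells. Its arguments: {"type":"object","properties":{"deltas":{"type":"string"}},"required":["deltas"]}

```bash
mkdir -p pics
python3 - <<'E'
from rig import bot, imaging
import cv2
for n in ("top","side"):
    cv2.imwrite(f"pics/{n}0.png",imaging.capture(n)[:,:,::-1])
    m=imaging.camera_model(n);print(n,m)
s=bot.read_state();print(s['time_s'],s['position'],s['tcp_rot'])
E
```

```text
top {'fx': 408.24108539186636, 'fy': 408.24108539186636, 'cx': 276.05871815681024, 'cy': 211.39503337632271, 'dist': array([0.03487108, 0.        , 0.        , 0.        , 0.        ]), 'T': array([[-0.00225236, -0.98612676,  0.16597871,  0.24601191],
       [-0.99999057,  0.00283751,  0.00328838,  0.0025344 ],
       [-0.00371373, -0.16596974, -0.98612385,  1.49963504],
       [ 0.        ,  0.        ,  0.        ,  1.        ]])}
side {'fx': 394.59951300692967, 'fy': 394.59951300692967, 'cx': 273.43647422258147, 'cy': 203.74226599661134, 'dist': array([0.03093507, 0.        , 0.        , 0.        , 0.        ]), 'T': array([[ 0.99899466,  0.01237807, -0.04308659,  0.52188842],
       [ 0.04457425, -0.37665633,  0.92528004, -1.31709612],
       [-0.00477566, -0.92627037, -0.3768294 ,  0.63208974],
       [ 0.        ,  0.        ,  0.        ,  1.        ]])}
0.1 [ 0.26538604 -0.565105    0.22165283] [[ 9.05256062e-01  4.24866064e-01 -5.38029999e-04]
 [ 4.24866269e-01 -9.05254033e-01  1.94641276e-03]
 [ 3.39910904e-04 -1.99059275e-03 -9.99997961e-01]]
```

View pics/top0.png

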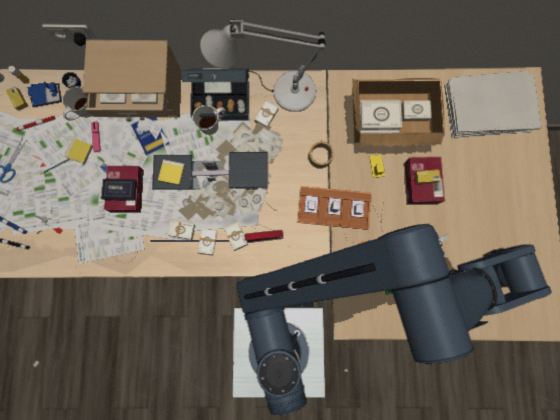

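View pics/side0.png

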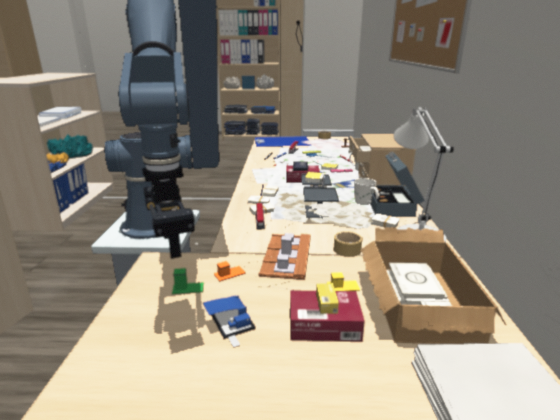

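Run:
```python
import cv2,numpy as np
t=cv2.imread("pics/top0.png");s=cv2.imread("pics/side0.png")
a=cv2.resize(t[140:240,90:290],(800,400),interpolation=cv2.INTER_CUBIC)
b=cv2.resize(t[180:235,290:380],(400,200)if 0 else (327,200),interpolation=cv2.INTER_CUBIC)
c=cv2.resize(s[225:285,250:350],(333,200),interpolation=cv2.INTER_CUBIC)
o=np.zeros((600,800,3),np.uint8);o[:400]=a;o[400:,:327]=b;o[400:,340:673]=c
cv2.imwrite("pics/crop1.png",o)
```

```text
(no output)
```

View pics/crop1.png

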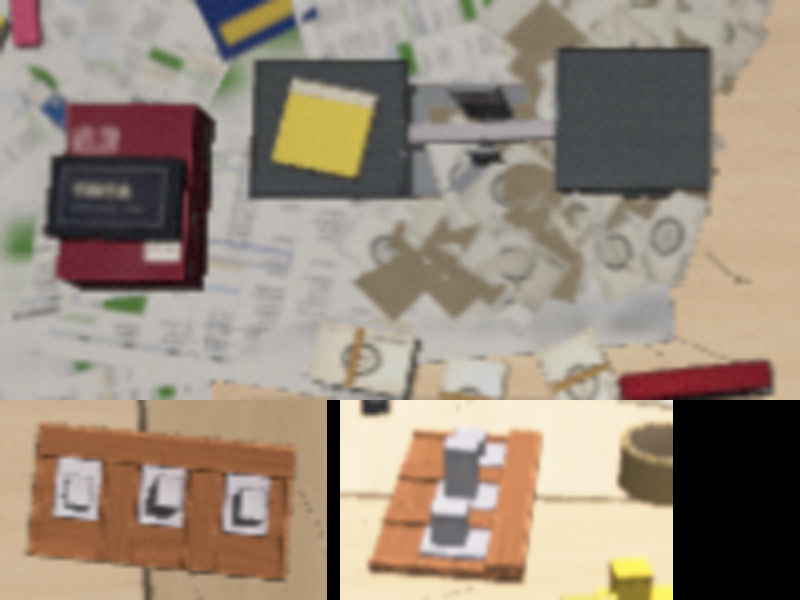

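```bash
cat > h.py <<'E'
import numpy as np,cv2
from rig import bot, imaging
def ray(m,px,z):
    K=np.array([[m['fx'],0,m['cx']],[0,m['fy'],m['cy']],[0,0,1]])
    u=cv2.undistortPoints(np.array(px,float).reshape(-1,1,2),K,m['dist'])[:,0]
    d=np.c_[u,np.ones(len(u))]@m['T'][:3,:3].T; o=m['T'][:3,3]
    return o+d*((z-o[2])/d[:,2])[:,None]
def proj(m,P):
    K=np.array([[m['fx'],0,m['cx']],[0,m['fy'],m['cy']],[0,0,1]])
    T=np.linalg.inv(m['T'])
    return cv2.projectPoints(np.array(P,float).reshape(-1,1,3),cv2.Rodrigues(T[:3,:3])[0],T[:3,3],K,m['dist'])[0][:,0]
E
python3 - <<'E'
from h import *
np.set_printoptions(precision=4,suppress=True)
m=imaging.camera_model('top')
print('rack rear',ray(m,[(300.5,186.9),(370.9,193.2)],.019),'front',ray(m,[(368.2,229.3),(297.7,221.8)],.008))
f=lambda x,y:(290+x/3.633,180+(y-400)/3.633)
print('w50',ray(m,[f(78,492)],.034),'200',ray(m,[f(164,490)],.068),'100',ray(m,[f(249,500)],.048))
print('Rpan',ray(m,[(229,151.75),(267.5,151.75),(268,187.5),(229,188)],.099))
print('Lpan',ray(m,[(90+255/4,155),(90+407/4,155),(90+410/4,189.2),(90+250/4,189.2)],.066))
E
```

```text
rack rear [[ 0.5872 -0.0835  0.019 ]
 [ 0.5624 -0.3431  0.019 ]] front [[ 0.4295 -0.3303  0.008 ]
 [ 0.4579 -0.0722  0.008 ]]
w50 [[ 0.5148 -0.1218  0.034 ]] 200 [[ 0.5103 -0.2032  0.068 ]] 100 [[ 0.5036 -0.2899  0.048 ]]
Rpan [[0.6978 0.1744 0.099 ]
 [0.6974 0.0372 0.099 ]
 [0.567  0.0353 0.099 ]
 [0.5656 0.1723 0.099 ]]
Lpan [[0.6965 0.4516 0.066 ]
 [0.6964 0.3138 0.066 ]
 [0.569  0.3072 0.066 ]
 [0.5693 0.4503 0.066 ]]
```

Emit:
drive_tool(
  deltas="87 20 30 10 -0.1; 87 45 65 20 -0.2; 87 75 110 20 -0.3; 87 105 155 20 -0.4; 87 135 200 20 -0.5; 87 165 245 20 -0.54; 87 190 280 20 -0.54; 87 205 300 20 -0.54; 87 205 300 20 -0.54; 87 205 300 20 -0.54",
)

```text
time_s: 1.1
position: [0.4706, -0.2651, 0.2423]
tcp_rot: [[0.995, -0.099, -0.001], [-0.099, -0.995, -0.0], [-0.001, 0.0, -1.0]]
force: [-0.8, -0.4, 0.1]
opening: 0.998
grasp_force: 0.0
```

Run:
```python
from h import *
np.set_printoptions(precision=4,suppress=True)
s=bot.read_state();m=imaging.camera_model('wrist');im=imaging.capture('wrist')[:,:,::-1]
cv2.imwrite("pics/w1.png",im);np.savez('w1.npz',**{k:np.array(v) for k,v in m.items()})
print(s['time_s'],s['position'],s['joint_positions'],s['tcp_rot'],m)
```

```text
1.1 [ 0.4706 -0.2651  0.2423] [-41.2311  22.325   92.9468  -0.0415  64.7605  54.4548] [[ 0.9951 -0.0988 -0.0009]
 [-0.0988 -0.9951 -0.0001]
 [-0.0008  0.0002 -1.    ]] {'fx': 344.61909660661223, 'fy': 344.61909660661223, 'cx': 280.90195107555763, 'cy': 206.59684835106376, 'dist': array([-0.0257,  0.    ,  0.    ,  0.    ,  0.    ]), 'T': array([[-0.0985, -0.9568, -0.2736,  0.5455],
       [-0.9951,  0.095 ,  0.0263, -0.2732],
       [ 0.0008,  0.2749, -0.9615,  0.4036],
       [ 0.    ,  0.    ,  0.    ,  1.    ]])}
```

View pics/w1.png

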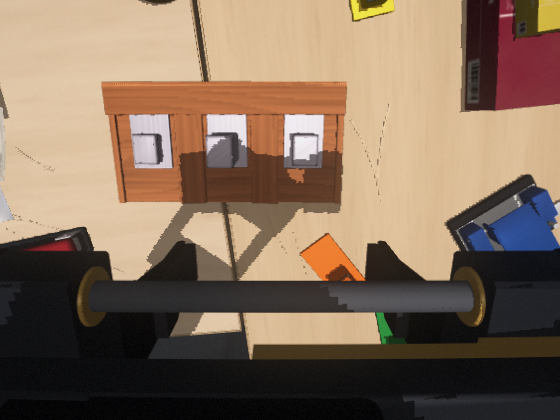

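Run:
```python
from h import *
np.set_printoptions(precision=4,suppress=True)
m=dict(np.load('w1.npz'))
lip=ray(m,[(107,113),(345,113)],.019);print('lip',lip)
rear=ray(m,[(104,82),(347,82)],.019);print('rear',rear)
print('front',ray(m,[(118,203),(342,203)],.006))
print('plate front 50',ray(m,[(133,168),(171,168)],.012).mean(0),'200',ray(m,[(209,168),(247,168)],.012).mean(0),'100',ray(m,[(284,168),(323,168)],.012).mean(0))
im=cv2.imread('pics/w1.png')
cv2.imwrite('pics/w1c.png',cv2.resize(im[70:210,95:355],None,fx=3,fy=3,interpolation=cv2.INTER_CUBIC))
```

```text
lip [[ 0.5598 -0.0852  0.019 ]
 [ 0.5338 -0.3419  0.019 ]]
rear [[ 0.5915 -0.0893  0.019 ]
 [ 0.5654 -0.3456  0.019 ]]
front [[ 0.4562 -0.0677  0.006 ]
 [ 0.4296 -0.3355  0.006 ]]
plate front 50 [ 0.4946 -0.1195  0.012 ] 200 [ 0.4858 -0.2066  0.012 ] 100 [ 0.4773 -0.2927  0.012 ]
```

View pics/w1c.png

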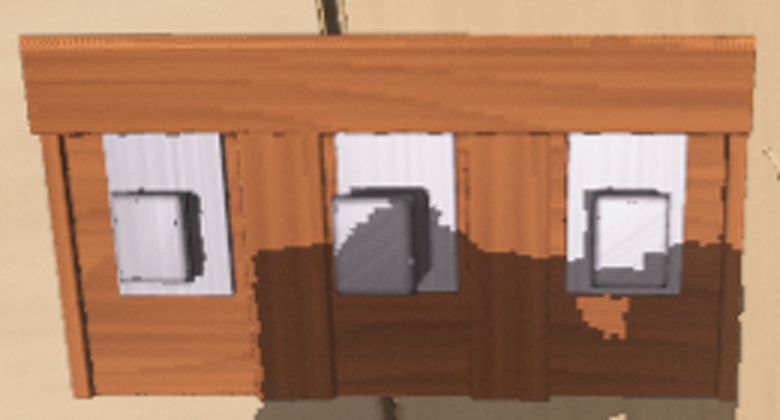

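Emit:
drive_tool(
  deltas="50 16 -15 -30 0; 50 31 -29 -80 0; 50 31 -29 -130 0; 50 31 -29 -175 0; 50 31 -29 -200 0; 50 31 -29 -213 0; 50 31 -29 -225 0; 50 31 -29 -225 0; 0 31 -29 -225 0; 0 31 -29 -225 0; 0 31 -29 -225 0; 0 31 -29 -225 0",
)

```text
time_s: 2.35
position: [0.502, -0.2948, 0.0185]
tcp_rot: [[0.995, -0.101, 0.001], [-0.101, -0.995, -0.001], [0.001, 0.001, -1.0]]
force: [-0.0, -0.1, 4.1]
opening: 0.297
grasp_force: 12.7
```

Emit:
drive_tool(
  deltas="0 0 0 0 0; 0 -4 0.4 0 0; 0 -10 1 0 0; 0 -18 1.8 0 0; 0 -26 2.6 0 0; 0 -34 3.4 0 0; 0 -40 4 0 0; 0 -40 4 0 0; 0 -40 4 2 0; 0 -40 4 8 0; 0 -40 4 20 0; 0 -40 4 20 0",
)

```text
time_s: 3.55
position: [0.4619, -0.2911, 0.0388]
tcp_rot: [[0.995, -0.101, 0.001], [-0.101, -0.995, -0.001], [0.001, 0.001, -1.0]]
force: [1.3, -0.3, -0.9]
opening: 0.298
grasp_force: 30.0
```

Emit:
drive_tool(
  deltas="0 0 0 30 0; 0 0 10 75 0; 0 5 40 120 0; 0 15 80 160 0; 0 30 122 190 0; 0 45 165 201 0; 0 60 208 201 0.03; 0 75 251 201 0.06; 0 88 294 201 0.09; 0 96 330 201 0.1; 0 98 352 201 0.1; 0 98 360 201 0.1",
)

```text
time_s: 4.75
position: [0.5589, 0.0718, 0.2383]
tcp_rot: [[1.0, 0.002, -0.001], [0.002, -1.0, 0.0], [-0.001, -0.0, -1.0]]
force: [-0.2, 0.2, -1.1]
opening: 0.296
grasp_force: 30.0
```

Run:
```python
from h import *
np.set_printoptions(precision=4,suppress=True)
m=imaging.camera_model('wrist');im=imaging.capture('wrist')[:,:,::-1]
cv2.imwrite("pics/w2.png",im);np.savez('w2.npz',**{k:np.array(v) for k,v in m.items()})
s=bot.read_state();print(s['time_s'],s['position'],s['qvel'],s['opening'])
```

```text
4.8 [0.5588 0.0716 0.2383] [-2.7329 -0.2913  0.4686 -1.2575 -0.1764 -1.8627] 0.2975300152313144
```

View pics/w2.png

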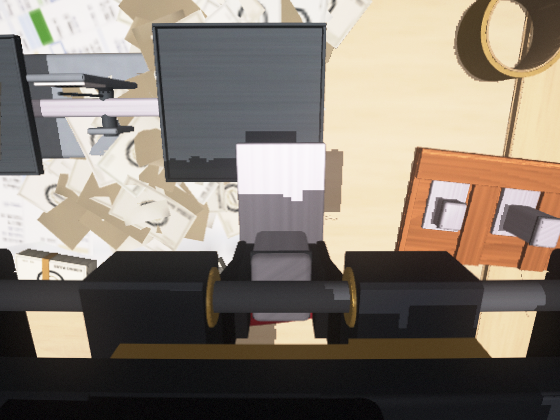

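Run:
```python
from h import *
np.set_printoptions(precision=4,suppress=True)
m=dict(np.load('w2.npz'))
p=ray(m,[(154,26),(325,25),(166,182)],.099);print(p)
print('pan centre',(p[1]+p[2])/2, 'yaw',np.degrees(np.arctan2(-(p[0]-p[1])[0],(p[0]-p[1])[1])))
t=ray(m,[(237,143),(326,143)],.2318);print('tail',t)
```

```text
[[0.6976 0.1724 0.099 ]
 [0.6982 0.0363 0.099 ]
 [0.5708 0.1735 0.099 ]]
pan centre [0.6345 0.1049 0.099 ] yaw 0.2752764973504953
tail [[0.618  0.0923 0.2318]
 [0.6181 0.0494 0.2318]]
```

Emit:
drive_tool(
  deltas="0 30 0 -10 0; 0 56 0 -45 0; 0 56 0 -85 0; 0 56 0 -110 0; 0 56 0 -122 0; 0 56 0 -127 0; 0 56 0 -127 0; 0 56 0 -130 0; 0 56 0 -132 0; 0 56 0 -134 0; 0 56 0 -135 0; 0 56 0 -135 0",
)

```text
time_s: 6.0
position: [0.6161, 0.0692, 0.104]
tcp_rot: [[1.0, -0.001, 0.002], [-0.001, -1.0, -0.0], [0.002, 0.0, -1.0]]
force: [-0.4, -0.2, 0.3]
opening: 0.295
grasp_force: 30.0
```

Emit:
drive_tool(
  deltas="30 0 0 0 0; 36 0 0 0 0; 50 0 0 0 0; 50 0 0 0 0; 50 0 0 0 0; 50 0 0 10 0; 50 0 0 40 0; 50 0 -20 80 0; 50 -10 -65 110 0; 50 -25 -110 110 0; 50 -40 -155 110 -0.05; 50 -45 -170 110 -0.1",
)

```text
time_s: 7.2
position: [0.5696, -0.1047, 0.2149]
tcp_rot: [[0.994, -0.107, 0.001], [-0.107, -0.994, -0.002], [0.001, 0.002, -1.0]]
force: [-0.5, 0.7, 0.1]
opening: 0.576
grasp_force: 0.0
```

Emit:
drive_tool(
  deltas="50 -30 -15 -20 0; 50 -52 -21 -70 0; 50 -52 -21 -120 0; 50 -52 -21 -160 0; 50 -52 -21 -180 0; 50 -52 -21 -191 0; 50 -52 -21 -198.5 0; 50 -52 -21 -198.5 0; 20 -52 -21 -198.5 0; 20 -52 -21 -198.5 0; 20 -52 -21 -198.5 0; 20 -52 -21 -198.5 0",
)

```text
time_s: 8.4
position: [0.5189, -0.1219, 0.0158]
tcp_rot: [[0.995, -0.101, 0.001], [-0.101, -0.995, -0.001], [0.001, 0.0, -1.0]]
force: [-0.7, -0.3, 0.9]
opening: 0.3
grasp_force: 0.5
```

Emit:
drive_tool(
  deltas="0 0 0 0 0; 0 0 0 0 0; 0 -4 0.4 0 0; 0 -10 1 0 0; 0 -18 1.8 0 0; 0 -26 2.6 0 0; 0 -34 3.4 0 0; 0 -40 4 0 0; 0 -40 4 0 0; 0 -40 4 3 0; 0 -40 4 10 0; 0 -40 4 22 0",
)

```text
time_s: 9.6
position: [0.477, -0.117, 0.0368]
tcp_rot: [[0.995, -0.101, -0.004], [-0.101, -0.995, 0.002], [-0.004, -0.001, -1.0]]
force: [0.1, 0.6, -0.3]
opening: 0.297
grasp_force: 30.0
```

Emit:
drive_tool(
  deltas="0 0 0 30 0; 0 0 10 75 0; 0 10 40 120 0; 0 22 80 155 0; 0 36 120 180 0; 0 50 162 182 0.03; 0 62 204 182 0.06; 0 74 240 182 0.09; 0 81 256 182 0.1; 0 81 259 182 0.1; 0 81 259 182 0.1; 0 81 259 182 0.1",
)

```text
time_s: 10.8
position: [0.5588, 0.1397, 0.2189]
tcp_rot: [[1.0, -0.003, -0.001], [-0.003, -1.0, -0.001], [-0.001, 0.001, -1.0]]
force: [0.6, 0.1, 0.1]
opening: 0.292
grasp_force: 30.0
```

Run:
```python
from h import *
np.set_printoptions(precision=4,suppress=True)
m=imaging.camera_model('wrist');im=imaging.capture('wrist')[:,:,::-1]
cv2.imwrite("pics/w3.png",im);np.savez('w3.npz',**{k:np.array(v) for k,v in m.items()})
s=bot.read_state();print(s['time_s'],s['position'],s['opening'])
```

```text
10.85 [0.559  0.1396 0.2189] 0.2953974474485601
```

View pics/w3.png

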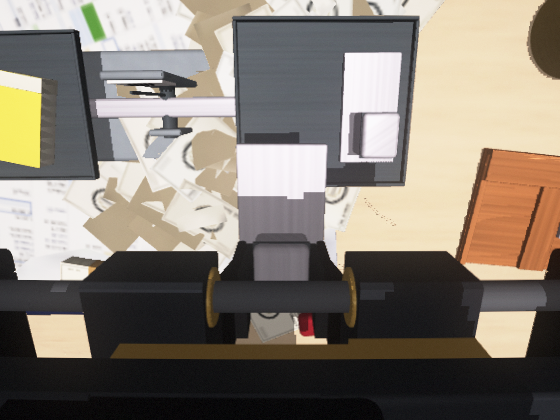

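Emit:
drive_tool(
  deltas="0 30 1 -10 0; 0 56 1 -35 0; 0 56 1 -75 0; 0 56 1 -98 0; 0 56 1 -107 0; 0 56 1 -111 0; 0 56 1 -113 0; 0 56 1 -114.5 0; 0 56 1 -116 0; 0 56 1 -117 0; 0 56 1 -117.5 0; 0 56 1 -117.5 0",
)

```text
time_s: 12.05
position: [0.6158, 0.1423, 0.1019]
tcp_rot: [[1.0, -0.001, 0.001], [-0.001, -1.0, 0.0], [0.001, -0.0, -1.0]]
force: [0.0, 0.1, 0.3]
opening: 0.296
grasp_force: 30.0
```

Emit:
drive_tool(
  deltas="0 0 0 -2 0; 0 0 0 -4 0; 0 0 0 -6 0; 0 0 0 -8 0; 0 0 0 -10 0; 0 0 0 -12 0; 0 0 0 -14 0; 0 0 0 -14.5 0; 0 0 0 -14.5 0; 0 0 0 -14.5 0; 30 0 0 -14.5 0; 34 0 0 -14.5 0",
)

```text
time_s: 13.25
position: [0.6156, 0.1423, 0.0871]
tcp_rot: [[1.0, -0.001, 0.0], [-0.001, -1.0, 0.0], [0.0, -0.0, -1.0]]
force: [0.1, 0.3, -0.6]
opening: 0.36
grasp_force: 0.0
```

Emit:
drive_tool(
  deltas="50 0 0 0 0; 50 0 0 0 0; 50 0 0 0 0; 50 0 0 10 0; 50 0 0 40 0; 50 0 0 80 0; 50 -30 -20 110 0; 50 -60 -50 130 0; 50 -60 -90 130 0; 50 -60 -130 130 0; 50 -60 -130 130 0; 50 -60 -130 130 0",
)

```text
time_s: 14.45
position: [0.5557, 0.0116, 0.2178]
tcp_rot: [[1.0, -0.004, 0.001], [-0.004, -1.0, 0.0], [0.001, -0.0, -1.0]]
force: [-0.6, 0.2, -0.8]
opening: 0.577
grasp_force: 0.0
```

Emit:
drive_tool(
  deltas="50 -20 -40 0 0; 50 -20 -80 0 0; 50 -20 -120 0 0; 50 -20 -160 0 0; 50 -20 -160 0 0; 50 -20 -160 0 0; 50 -20 -160 0 0; 50 -20 -160 0 0; 50 -20 -160 0 0; 50 -20 -160 0 0; 50 -20 -160 0 0; 50 -20 -160 0 0",
)

```text
time_s: 15.65
position: [0.5356, -0.1475, 0.2171]
tcp_rot: [[1.0, -0.001, 0.0], [-0.001, -1.0, 0.0], [0.0, -0.0, -1.0]]
force: [-0.1, -0.7, 0.5]
opening: 0.576
grasp_force: 0.0
```

Run:
```python
from h import *
t=imaging.capture('top')[:,:,::-1];s=imaging.capture('side')[:,:,::-1]
o=np.zeros((590,800,3),np.uint8)
o[:400]=cv2.resize(t[140:240,90:290],(800,400),interpolation=cv2.INTER_CUBIC)
o[400:,:327]=cv2.resize(t[180:235,290:380],(327,190));o[400:,340:720]=cv2.resize(s[150:220,260:400],(380,190),interpolation=cv2.INTER_CUBIC)
cv2.imwrite("pics/f.png",o);print(bot.read_state()['time_s'])
```

```text
15.75
```

View pics/f.png

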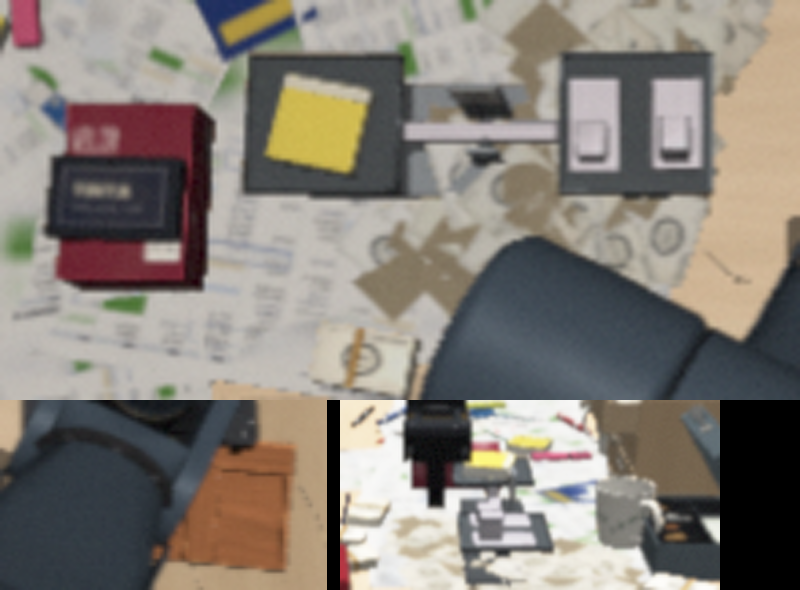

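The final image shows both weights lying flat in the right pan. Both pans' rear edges sit at the same row (crop ≈54), so the beam is level, and the note block is still on its pan.

Emit:
drive_tool(
  deltas="50 0 0 0 0; 50 0 0 0 0; 50 0 0 0 0; 50 0 0 0 0; 50 0 0 0 0; 50 0 0 0 0; 50 0 0 0 0; 50 0 0 0 0; 50 0 0 0 0; 50 0 0 0 0; 50 0 0 0 0; 50 0 0 0 0",
)

```text
time_s: 16.95
position: [0.5355, -0.1477, 0.217]
tcp_rot: [[1.0, -0.001, -0.0], [-0.001, -1.0, 0.0], [-0.0, -0.0, -1.0]]
force: [0.2, -0.4, -0.3]
opening: 0.574
grasp_force: 0.0
```

```bash
python3 -c "
from rig import bot
print(bot.hand_in())"
```

```text
the job is handed in; nothing more can be done
None
```

The 100 g and 50 g weights lie flat in the right pan against the 150 g note block, the beam looks level in the last picture, and the job is handed in at about 17 s; no verdict was returned.

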